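# Set out the addition bottles by size

## Task

Set the four blue-capped bottles out for the fermenter: one upright in the middle of each steel dish on the white tray, in order of size, with the largest in the dish next to the blue pump and the smallest next to the air filter at the other end. They are glass, so keep them from tipping over, put them down gently, and leave the beaker that stands among them where it is.

Things in the scene. Friction and masses are not known exactly. Their poses are not given: they have to be found in the camera images.
- bottle_250: 250 mL laboratory bottle, clean and empty: clear glass with a blue screw cap, standing upright and loose on the bench. Glass 70 mm in diameter, 148 mm tall over the cap; the cap is 54 mm in diameter and takes up the top 29 mm, standing clear for a grasp from above; below it the glass slopes out from the neck at 119 mm to full width at 90 mm height. About 240 g. Origin at the centre of its underside, z up; round, so its yaw does not matter.
- bottle_100: 100 mL laboratory bottle, clean and empty: clear glass with a blue screw cap, standing upright and loose on the bench. Glass 56 mm in diameter, 114 mm tall over the cap; the cap is 54 mm in diameter and takes up the top 29 mm, standing clear for a grasp from above. About 150 g. Origin at the centre of its underside, z up; round, so its yaw does not matter.
- bottle_50: 50 mL laboratory bottle, clean and empty: clear glass with a blue screw cap, standing upright and loose on the bench. Glass 46 mm in diameter, 97 mm tall over the cap; the cap is 42 mm in diameter and takes up the top 25 mm, standing clear for a grasp from above. About 90 g. Origin at the centre of its underside, z up; round, so its yaw does not matter.
- bottle_25: 25 mL laboratory bottle, clean and empty: clear glass with a blue screw cap, standing upright and loose on the bench. Glass 36 mm in diameter, 80 mm tall over the cap; the cap is 34 mm in diameter and takes up the top 22 mm, standing clear for a grasp from above. About 60 g. Origin at the centre of its underside, z up; round, so its yaw does not matter.
- dish1: Shallow round stainless drip dish, leftmost (seen from the robot) of four alike in a row on the white tray. Fixed; 93 mm over the rim, rim 8 mm high, flat inside 85 mm across. Origin: centre of its underside, 12 mm above the bench; its floor is 3 mm above the origin. y axis along the row towards dish1 (left), x across it, away from the robot. Dishes are 96 to 124 mm apart, centre to centre.
- dish2: Shallow round stainless drip dish, second from the left of four alike in a row on the white tray. Fixed; 93 mm over the rim, rim 8 mm high, flat inside 85 mm across. Origin: centre of its underside, 12 mm above the bench; its floor is 3 mm above the origin. y axis along the row towards dish1 (left), x across it, away from the robot. 
- dish3: Shallow round stainless drip dish, third from the left of four alike in a row on the white tray. Fixed; 93 mm over the rim, rim 8 mm high, flat inside 85 mm across. Origin: centre of its underside, 12 mm above the bench; its floor is 3 mm above the origin. y axis along the row towards dish1 (left), x across it, away from the robot. 
- dish4: Shallow round stainless drip dish, rightmost of four alike in a row on the white tray. Fixed; 93 mm over the rim, rim 8 mm high, flat inside 85 mm across. Origin: centre of its underside, 12 mm above the bench; its floor is 3 mm above the origin. y axis along the row towards dish1 (left), x across it, away from the robot. Guard rail, top 44 mm above the bench, 54 mm beyond the centres.
- pump: Blue bench-top peristaltic pump, black roller head on its front, black handle on top; 106 mm wide along the row, 190 mm deep, 123 mm high. Fixed beside the left or the right end of the tray, 290 mm from its middle; the white air filter (60 mm disc on a steel post 132 mm high) stands as far off at the other end. Origin: centre of the housing's underside, on the bench, in line with the row.
- beaker: Open clear glass beaker, empty, 60 mm across the mouth and 75 mm tall, loose, standing among the bottles; to be left standing where it is. Origin at the centre of its underside.
Things that resemble listed ones, but are neither listed nor needed, are in the scene too. What is shaped like the bottle_100 but brown or turquoise is not meant.

How it is judged:
By the outcome, as a careful person would: the job done as asked, in the order asked, and still so for the second after the job is handed in, with the robot touching nothing.
It also fails if it takes over 96 s, if anything falls off the work surface, if the arm or the gripper's body presses on something with over 40 N, if the wrist force passes 120 N, or if a joint passes its speed limit or range.

## Robot

A 6-joint arm with a two-finger parallel gripper is mounted at the origin on the work surface. World frame = base frame: x ahead of the robot, y to its left, z up, the work surface at z = 0. Lengths are in m, angles in degrees, forces in N, time in s.
With the tool pointing down it reaches from about 0.35 to 0.725 m from the base axis. Payload 6 kg.
Tool frame: the origin (TCP) lies at the very end of the fingers, on their centre line; the grasp point (between the pads) lies 19 mm behind it (env.tcp_to_grasp is the distance from the TCP to the grasp point, in m); z points along the fingers, y is the line along which they close (so a half turn about z gives the same grasp; the last joint's range is limited). The gripper opens to 85 mm and grips with 20 to 120 N. Pads are 22 mm wide; open, the fingers measure 114 mm over their backs; the gripper's body (76 mm by 85 mm) begins 54 mm behind the grasp point. The pads swing forward as they close: fully open they stand 13 mm farther back than shut.
Start: joints at [-50.437, 2.303, 4.859, 0, -92.561, -19.12], TCP at [0.21, -0.562, 0.231] pointing down, gripper open.
Joint ranges: [-146.85, 146.85], [-73.84, 115.35], [-62.03, 85.46], [-188.31, 113.3], [-161.28, -10.13], [-171.36, 171.36]. Speed limits (degrees/s): [147.25, 147.25, 172.46, 180, 180, 180].

## Interface

Orientations are given as [roll, pitch, yaw] about the fixed x, y, z axes, in that order (R = Rz(yaw) Ry(pitch) Rx(roll)).
In Python, from plant import env, viewer, ticket, models gives the robot as it stands.
- The arm moves only by the shell command python3 -m jog 'ROWS'. ROWS is a JSON object of lists of equal length, an entry for each row: "travel": the shift along the tool's x, y, z in mm, a list of three; "twist": the turn about the tool's z in degrees; "grip": the opening, from 0 (shut) to 1 (fully open). A call has exactly 5 rows; each row is the pose to reach, as a shift and turn from the pose commanded when the call began, along the tool's axes at that moment; what a row does not reach only later rows make up. A row lasts 1/8 s, in which the tool goes at most 62.5 mm and 10.7 degrees, less where a joint would pass 70% of its speed; a pose out of reach is approached as far as the arm can. A call with a gripper value outside its range is refused whole. The fingers move at their own pace and stop on an object; the grip force is fixed at half the most. Time passes only in rows, so rows that repeat a pose let the fingers close, or fill a call up. It gives the time, the measured TCP pose, the force, the opening and the grip force at its end, in the units of the state.
- env.get_obs(): the state, without advancing time (a new reading comes with each control period).
- viewer.snapshot(name): name is "side" or "top" or "wrist"; returns a dict with "img" (480x640x3 uint8, red, green, blue), "z_map" (480x640 float32, m along the optical axis (not along the pixel's ray), 0 where there is no reading), "K" (3x3 intrinsics, pixels), "origin" and "attitude" of the camera in the world. Camera axes: x right, y down, z forward; pixel columns grow to the right and rows downward; lengths in m; the calibration is good to about 2 mm. A picture is of the moment at which its call begins.
- ticket.finish_job(): hands the job in; it is judged then, once.
Trained networks look in a picture, given as the dict that the camera call returned (one of the last four; its "shot" number tells which), for a name from the list of things; names that differ only in an ending like _2 or _b are one class to them, and where a whole thing is asked for, a point or a joint stands for the part that bears it (a point fixed in the world has none). Each returns a list of dicts, best first, with "conf" (0 to 1); they miss things now and then, are a little off and sometimes report something else, mostly with a low value. They report only what shows in the picture. A call takes as long as a camera call. They do not tell look-alikes from the thing itself.
- models.spot_in(picture, name): "rect" ([centre column, centre row, width, height] in pixels, round what is visible of it).
The state is a dict: "time": time; "joint_positions": joint angles; "qvel": joint speeds; "joint_torque": joint torques, N m; "eef_pos": TCP position; "ee_rot": TCP orientation; "force": force on the tool from outside, world axes, zero at the start; "ft_torque": the same for the moment, N m; "width": finger opening in m; "grasp_force": force on a finger pad.
Only numpy, scipy, OpenCV 4.12 (cv2) and the standard library are available. Lean on these libraries where they do the work, as an engineer would, in place of code of your own. Each camera call takes 0.05 s, during which the arm holds its last target. There are 200 camera calls.

## Working session

There is one attempt and no reset: what is moved stays moved. The work goes in short steps, Python scripts to look and compute and a shell command to move; the robot and the scene stay as the last step left them, time stands still between calls to the robot, and variables do not carry over. Pictures are saved under pics/ and viewed, at most 14 in all, crops included, and the job is handed in when it is done.

```bash
ls; mkdir -p pics; cat > h.py <<'E'
import numpy as np,cv2
from plant import env,viewer,ticket,models
from scipy.spatial.transform import Rotation as Ro
def cam(s):
    a=np.array(s["attitude"],float)
    R=a if a.shape==(3,3) else (Ro.from_euler('xyz',a,degrees=True).as_matrix() if a.size==3 else None)
    return R,np.array(s["origin"],float)
def ray_z(s,u,v,z):
    R,o=cam(s);d=R@np.linalg.inv(s["K"])@np.array([u,v,1.]);return o+d*(z-o[2])/d[2]
def cloud(s):
    R,o=cam(s);v,u=np.mgrid[0:480,0:640];D=s["z_map"]
    P=np.stack([u*D,v*D,D],-1)@np.linalg.inv(s["K"]).T
    return P@R.T+o
def save(s,n,crop=None,k=1):
    im=s["img"][:,:,::-1]
    if crop: a,b,c,d=crop;im=im[b:d,a:c]
    cv2.imwrite("pics/"+n,cv2.resize(im,None,fx=k,fy=k,interpolation=cv2.INTER_CUBIC))
E
python3 - <<'E'
from h import *
o=env.get_obs();print(o["time"],o["eef_pos"],o["ee_rot"],o["width"],env.tcp_to_grasp)
for n in ["top","side"]:
    s=viewer.snapshot(n);save(s,n+"0.png");print(n,s["attitude"],s["origin"],s["K"])
    for t in ["bottle_250","bottle_100","bottle_50","bottle_25","dish1","pump","beaker"]:
        print(t,[(np.round(r["rect"]).tolist(),round(r["conf"],2)) for r in models.spot_in(s,t)])
E
```

```text
pics
0.0 [ 0.20953132 -0.56187258  0.23028609] [ 1.79899381e+02 -6.73897006e-03 -1.59556536e+02] 0.08544936828906018 0.0187
top [-173.22073634   -0.56040789  -90.02484888] [ 0.36726074 -0.01050842  1.13438849] [[503.68775405   0.         305.21169115]
 [  0.         503.68775405 248.14267166]
 [  0.           0.           1.        ]]
bottle_250 [([340.0, 318.0, 29.0, 22.0], 0.92), ([236.0, 272.0, 24.0, 17.0], 0.83), ([478.0, 318.0, 45.0, 27.0], 0.77), ([420.0, 354.0, 41.0, 28.0], 0.75), ([441.0, 273.0, 45.0, 32.0], 0.73), ([372.0, 259.0, 35.0, 30.0], 0.72), ([161.0, 262.0, 29.0, 26.0], 0.65)]
bottle_100 [([340.0, 318.0, 29.0, 22.0], 0.92), ([236.0, 272.0, 24.0, 17.0], 0.83), ([478.0, 318.0, 45.0, 27.0], 0.77), ([420.0, 354.0, 41.0, 28.0], 0.75), ([441.0, 273.0, 45.0, 32.0], 0.73), ([372.0, 259.0, 35.0, 30.0], 0.72), ([161.0, 262.0, 29.0, 26.0], 0.65)]
bottle_50 [([340.0, 318.0, 29.0, 22.0], 0.92), ([236.0, 272.0, 24.0, 17.0], 0.83), ([478.0, 318.0, 45.0, 27.0], 0.77), ([420.0, 354.0, 41.0, 28.0], 0.75), ([441.0, 273.0, 45.0, 32.0], 0.73), ([372.0, 259.0, 35.0, 30.0], 0.72), ([161.0,
[... 1333 characters left out ...]
, 24.0, 46.0], 0.93), ([324.0, 292.0, 22.0, 34.0], 0.89), ([359.0, 157.0, 31.0, 57.0], 0.74), ([398.0, 152.0, 25.0, 49.0], 0.73), ([296.0, 354.0, 26.0, 42.0], 0.69), ([421.0, 179.0, 28.0, 50.0], 0.59)]
bottle_25 [([387.0, 223.0, 26.0, 50.0], 0.96), ([337.0, 195.0, 24.0, 46.0], 0.93), ([324.0, 292.0, 22.0, 34.0], 0.89), ([359.0, 157.0, 31.0, 57.0], 0.74), ([398.0, 152.0, 25.0, 49.0], 0.73), ([296.0, 354.0, 26.0, 42.0], 0.69), ([421.0, 179.0, 28.0, 50.0], 0.59)]
dish1 [([257.0, 260.0, 40.0, 29.0], 0.9), ([272.0, 227.0, 40.0, 31.0], 0.85), ([284.0, 194.0, 32.0, 24.0], 0.68), ([247.0, 293.0, 43.0, 36.0], 0.56)]
pump [([299.0, 155.0, 74.0, 55.0], 0.86)]
beaker [([334.0, 241.0, 24.0, 36.0], 0.79)]
```

View pics/top0.png

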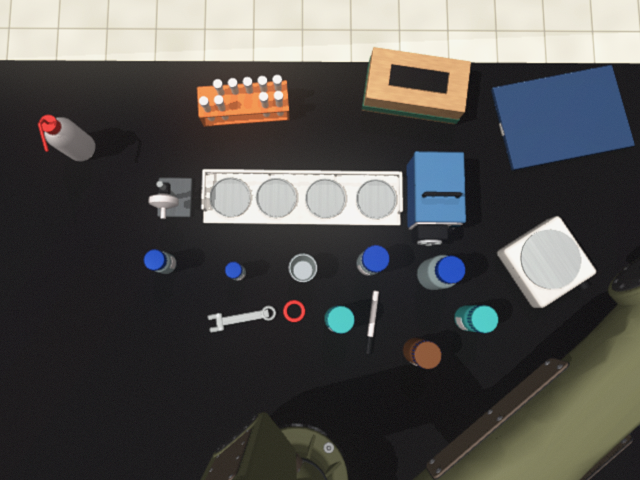

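View pics/side0.png

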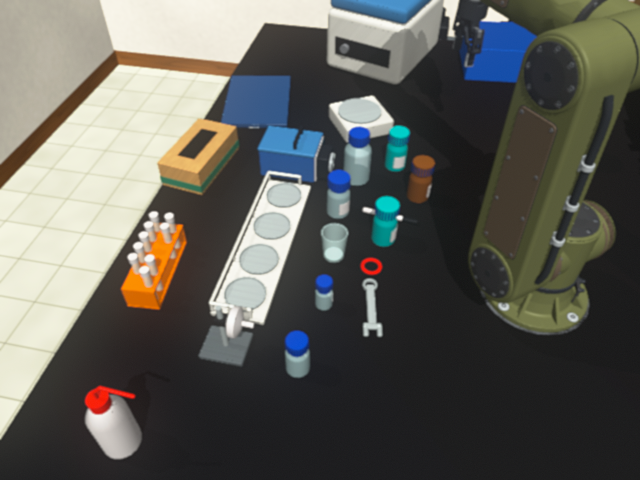

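The top view shows four blue caps: (155,261), (235,271), (375,259) and (449,270). Other candidates are turquoise caps at (340,319) and (478,319) and a brown one at (424,353), all of which I rule out. The beaker is at (303,268), the pump on the right at (436,195), and the filter on the left at (165,200). Next I'll measure and take one close crop.

```bash
python3 - <<'E'
from h import *
s=viewer.snapshot("top");save(s,"crop1.png",(130,150,500,380),2.1)
P=cloud(s);hsv=cv2.cvtColor(s["img"],cv2.COLOR_RGB2HSV)
m=cv2.inRange(hsv,(112,150,80),(128,255,255))
n,l,st,c=cv2.connectedComponentsWithStats(m)
for i in range(1,n):
    if st[i,4]>80:
        Q=P[(l==i)];z=np.percentile(Q[:,2],80);T=Q[abs(Q[:,2]-z)<.006]
        print(st[i],"top z",z.round(3),"c",((T.min(0)+T.max(0))/2).round(3),"w",np.ptp(T,axis=0).round(3))
for u in [(374,198),(326,198),(276,197.5),(232,198)]: print(ray_z(s,*u,.02).round(3))
m=(abs(P[...,2]-.0195)<.003)|(abs(P[...,2]-.015)<.0015)
print("floor z",[P[198,u,2].round(3) for u in (374,326,276,232)], "pump",P[160:235,410:465].reshape(-1,3)[::600].round(3).tolist())
# white tray/dish circles
g=cv2.cvtColor(cv2.resize(s["img"][160:235,195:410],None,fx=4,fy=4,interpolation=cv2.INTER_CUBIC),cv2.COLOR_RGB2GRAY)
C=cv2.HoughCircles(g,cv2.HOUGH_GRADIENT,1.5,130,param1=120,param2=20,minRadius=70,maxRadius=95)
for q in (C[0] if C is not None else []): print(q, ray_z(s,195+q[0]/4,160+q[1]/4,.018).round(4))
E
```

```text
[362 245  28  27 578] top z 0.115 c [ 0.468 -0.164  0.114] w [0.052 0.052 0.01 ]
[144 249  21  22 240] top z 0.097 c [0.467 0.29  0.096] w [0.04  0.039 0.008]
[435 256  30  27 624] top z 0.149 c [ 0.444 -0.308  0.148] w [0.052 0.052 0.01 ]
[225 262  17  16 223] top z 0.081 c [0.448 0.131 0.08 ] w [0.032 0.034 0.01 ]
[ 0.614 -0.177  0.02 ]
[ 0.614 -0.068  0.02 ]
[0.615 0.044 0.02 ]
[0.613 0.143 0.02 ]
floor z [np.float64(0.012), np.float64(0.014), np.float64(0.013), np.float64(0.011)] pump [[0.708, -0.265, -0.0], [0.656, -0.347, 0.103], [0.633, -0.337, 0.099], [0.604, -0.318, 0.124], [0.586, -0.314, 0.101], [0.562, -0.302, 0.101], [0.541, -0.295, 0.088]]
[323.25 150.75  78.7 ] [0.6146 0.0448 0.018 ]
[522.75 153.75  80.65] [ 0.6131 -0.0678  0.018 ]
[728.25 156.75  82.6 ] [ 0.6116 -0.184   0.018 ]
[143.25 149.25  80.65] [0.6153 0.1463 0.018 ]
```

View pics/crop1.png

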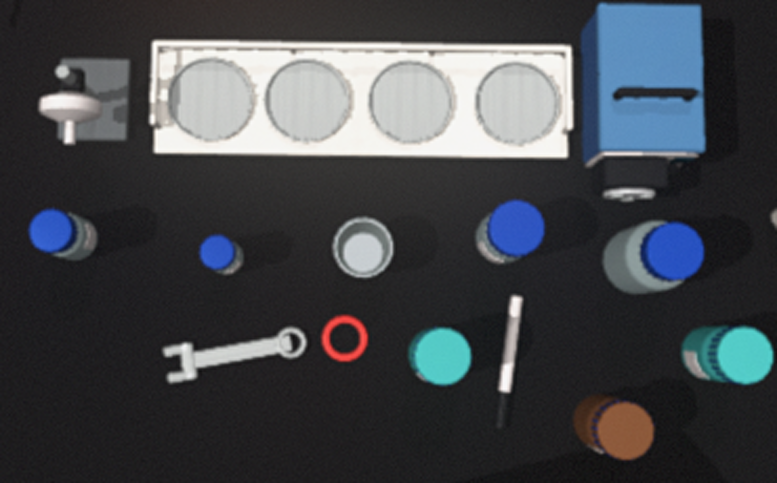

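The close crop confirms the choice: plain glass with blue caps, going by cap size 50, 25, 100 and 250 mL from left to right. The pump is on the right, so 250→dish4, 100→dish3, 50→dish2 and 25→dish1. I'll move bottle_100 first, because it stands in front of dish4.

```bash
python3 -m jog '{"travel":[[-48,35,0],[-95,71,0],[-143,106,0],[-190,141,0],[-238,177,0]],"twist":[-10,-20,-30,-40,-50],"grip":[1,1,1,1,1]}'; python3 -c "
from h import *
o=env.get_obs();print(o['time'],o['eef_pos'],o['ee_rot'])
R=Ro.from_euler('xyz',o['ee_rot'],degrees=True).as_matrix()
print((R.T@(np.array([.468,-.164,.20])-o['eef_pos'])*1000).round(1))"
```

```text
time: 1.48
eef_pos: [0.3714, -0.3115, 0.2316]
ee_rot: [-180.0, 0.0, -109.2]
force: [1.2, -0.4, -0.3]
width: 0.0853
grasp_force: 0.0
1.475 [ 0.37143856 -0.31153357  0.23157356] [-1.79951272e+02  4.60347201e-03 -1.09237111e+02]
[-171.1  -42.5   31.6]
```

```bash
cat > d.py <<'E'
import sys
from h import *
def tgt(x,y,z):
    o=env.get_obs();R=Ro.from_euler('xyz',o['ee_rot'],degrees=True).as_matrix()
    print("t",round(o['time'],2),"pos",np.round(o['eef_pos'],4),"rot",np.round(o['ee_rot'],1),"w",round(o['width'],4),"gf",round(o['grasp_force'],1),"need",(R.T@(np.array([x,y,z])-o['eef_pos'])*1000).round(1))
if __name__=="__main__": tgt(*map(float,sys.argv[1:4]))
E
python3 -m jog '{"travel":[[-45,-11,8],[-90,-22,16],[-135,-33,24],[-171,-42,32],[-171,-42,32]],"twist":[-10,-19,-19,-19,-19],"grip":[1,1,1,1,1]}'; python3 d.py .468 -.164 .14
python3 - <<'E'
from h import *
s=viewer.snapshot("wrist");save(s,"w1.png");print(s["origin"],s["attitude"])
P=cloud(s);hsv=cv2.cvtColor(s["img"],cv2.COLOR_RGB2HSV)
m=cv2.inRange(hsv,(112,150,80),(128,255,255))
n,l,st,c=cv2.connectedComponentsWithStats(m)
for i in range(1,n):
    if st[i,4]>300:
        Q=P[l==i];z=np.percentile(Q[:,2],80);T=Q[abs(Q[:,2]-z)<.004];print(st[i],z.round(3),((T.min(0)+T.max(0))/2).round(4),np.ptp(T,axis=0).round(3))
E
```

```text
time: 2.1
eef_pos: [0.4681, -0.1642, 0.1982]
ee_rot: [179.9, 0.0, -90.4]
force: [0.8, -0.1, -0.5]
width: 0.0856
grasp_force: 0.0
t 2.1 pos [ 0.4681 -0.1642  0.1982] rot [179.9   0.  -90.4] w 0.0856 gf 0.0 need [-0.2  0.  58.2]
[ 0.46792627 -0.24918749  0.33887931] [ 1.60796564e+02 -8.96135441e-02  1.79645811e+02]
[ 320    0  109   36 1922] 0.147 [ 0.4423 -0.2876  0.1458] [0.046 0.014 0.006]
[277 202  87  89 777] 0.111 [ 0.4678 -0.1645  0.1103] [0.055 0.054 0.006]
```

View pics/w1.png

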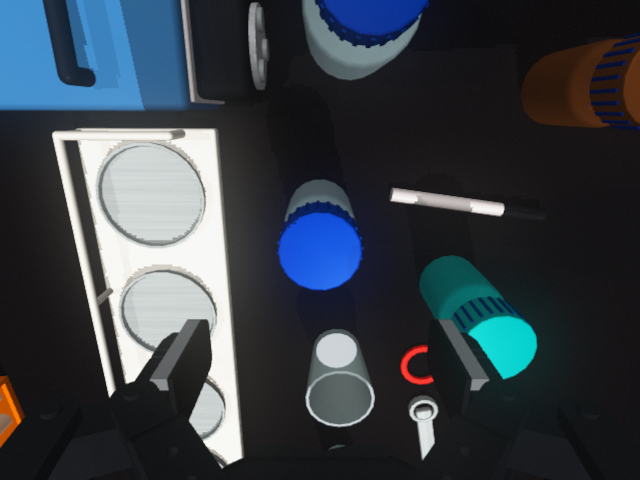

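The wrist view shows the cap of bottle_100 at (320,247), centred between the fingers and matching the estimate. The beaker is at (340,385), well clear.

```bash
python3 -m jog '{"travel":[[0,0,40],[0,0,80],[0,0,105],[0,0,118],[0,0,118]],"twist":[0,0,0,0,0],"grip":[1,1,1,1,1]}'; python3 -m jog '{"travel":[[0,0,0],[0,0,0],[0,0,0],[0,0,0],[0,0,0]],"twist":[0,0,0,0,0],"grip":[0,0,0,0,0]}';python3 d.py -- .468 -.164 .14 2>/dev/null || true
```

```text
time: 2.78
eef_pos: [0.4672, -0.1667, 0.0813]
ee_rot: [180.0, -0.0, -90.6]
force: [-0.0, -0.6, 0.9]
width: 0.0856
grasp_force: 0.0
time: 3.4
eef_pos: [0.4684, -0.1664, 0.083]
ee_rot: [-179.9, -0.0, -90.5]
force: [-1.5, -0.4, 6.2]
width: 0.0526
grasp_force: 63.1
```

```bash
python3 -m jog '{"travel":[[0,0,-15],[0,0,-45],[-15,-22,-60],[-40,-60,-60],[-65,-97,-60]],"twist":[0,0,0,0,0],"grip":[0,0,0,0,0]}'; python3 -m jog '{"travel":[[-18,-27,0],[-29,-42,0],[-32,-47,0],[-32,-47,15],[-32,-47,30]],"twist":[0,0,0,0,0],"grip":[0,0,0,0,0]}';python3 d.py .613 -.068 .096
python3 - <<'E'
from h import *
s=viewer.snapshot("wrist");save(s,"w2.png")
E
```

```text
time: 4.03
eef_pos: [0.5663, -0.1012, 0.1421]
ee_rot: [-180.0, 0.0, -90.6]
force: [0.5, 0.4, -1.4]
width: 0.0524
grasp_force: 63.1
time: 4.65
eef_pos: [0.6117, -0.071, 0.1101]
ee_rot: [180.0, 0.0, -90.6]
force: [0.1, -0.6, -1.7]
width: 0.0527
grasp_force: 63.2
t 4.65 pos [ 0.6117 -0.071   0.1101] rot [180.    0.  -90.6] w 0.0527 gf 63.2 need [-3.  -1.3 14.1]
```

View pics/w2.png

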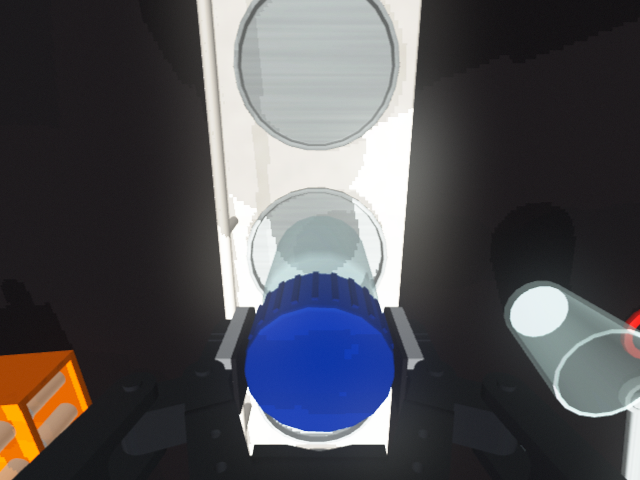

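The bottle is held upright over dish3: its base shows at about (317,243) inside the dish rim, whose centre is about (317,250).

```bash
python3 -m jog '{"travel":[[-1,0,6],[-1,0,10],[-1,0,12],[-1,0,13],[-1,0,14]],"twist":[0,0,0,0,0],"grip":[0,0,0,0,0]}'; python3 d.py .613 -.068 .096
```

```text
time: 5.32
eef_pos: [0.6127, -0.0696, 0.0981]
ee_rot: [-180.0, -0.0, -90.5]
force: [-3.2, 0.7, 3.8]
width: 0.0527
grasp_force: 63.6
t 5.33 pos [ 0.6127 -0.0696  0.0981] rot [-180.    -0.   -90.5] w 0.0527 gf 63.6 need [-1.6 -0.3  2.1]
```

```bash
python3 -m jog '{"travel":[[0,0,1],[0,0,1],[0,0,1],[0,0,1],[0,0,1]],"twist":[0,0,0,0,0],"grip":[0,0,0.75,0.75,0.75]}'; python3 -m jog '{"travel":[[0,0,0],[0,0,0],[0,0,-20],[0,0,-60],[0,0,-110]],"twist":[0,0,0,0,0],"grip":[1,1,1,1,1]}'
python3 d.py .444 -.308 .23
python3 - <<'E'
from h import *
s=viewer.snapshot("wrist");save(s,"w3.png")
P=cloud(s);hsv=cv2.cvtColor(s["img"],cv2.COLOR_RGB2HSV)
m=cv2.inRange(hsv,(112,150,80),(128,255,255))
n,l,st,c=cv2.connectedComponentsWithStats(m)
for i in range(1,n):
    if st[i,4]>300:
        Q=P[l==i];z=np.percentile(Q[:,2],80);T=Q[abs(Q[:,2]-z)<.004];print(st[i],z.round(3),((T.min(0)+T.max(0))/2).round(4),np.ptp(T,axis=0).round(3))
E
```

```text
time: 5.95
eef_pos: [0.6125, -0.0695, 0.0961]
ee_rot: [180.0, 0.0, -90.6]
force: [-0.4, 1.3, -0.1]
width: 0.0641
grasp_force: 0.0
time: 6.58
eef_pos: [0.6122, -0.0697, 0.2083]
ee_rot: [180.0, -0.0, -90.6]
force: [0.2, 0.8, -0.1]
width: 0.0852
grasp_force: 0.0
t 6.58 pos [ 0.6122 -0.0697  0.2083] rot [180.   -0.  -90.6] w 0.0852 gf 0.0 need [239.9 165.9 -21.5]
[ 277  215   86   80 2839] 0.128 [ 0.6122 -0.0681  0.1266] [0.053 0.051 0.006]
```

View pics/w3.png

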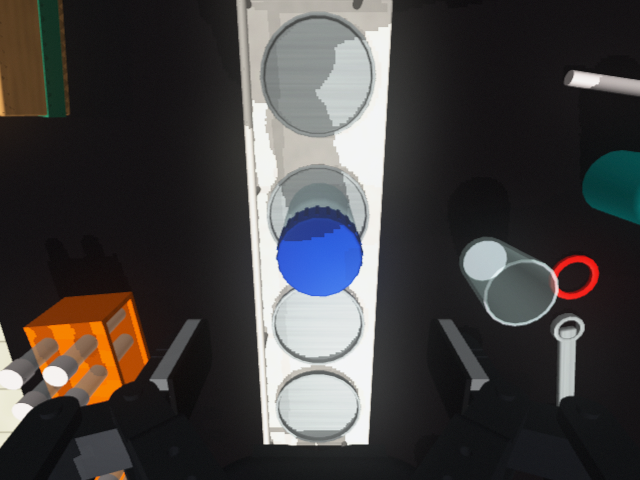

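Bottle_100 stands upright in dish3, cap at (320,251). The dishes in this view are at about (317,75), (318,211), (318,322) and (318,405). Next is bottle_250.

```bash
python3 - <<'E'
from h import *
s=viewer.snapshot("wrist")
for r in models.spot_in(s,"dish1"): print(np.round(r["rect"],1),round(r["conf"],2),ray_z(s,*r["rect"][:2],.019).round(4))
for u in [(317.5,74),(318,322),(318,405)]: print(ray_z(s,*u,.019).round(4))
E
python3 -m jog '{"travel":[[50,35,-20],[100,69,-22],[150,104,-22],[200,139,-22],[240,166,-22]],"twist":[0,0,0,0,0],"grip":[1,1,1,1,1]}'
python3 -m jog '{"travel":[[0,0,0],[0,0,0],[0,0,0],[0,0,0],[0,0,0]],"twist":[0,0,0,0,0],"grip":[1,1,1,1,1]}'
cat > caps.py <<'E'
from h import *
s=viewer.snapshot("wrist")
P=cloud(s);hsv=cv2.cvtColor(s["img"],cv2.COLOR_RGB2HSV)
m=cv2.inRange(hsv,(112,150,80),(128,255,255))
n,l,st,c=cv2.connectedComponentsWithStats(m)
for i in range(1,n):
    if st[i,4]>300:
        Q=P[l==i];z=np.percentile(Q[:,2],80);T=Q[abs(Q[:,2]-z)<.004];print(st[i],z.round(3),((T.min(0)+T.max(0))/2).round(4),np.ptp(T,axis=0).round(3))
E
python3 caps.py;python3 d.py .444 -.308 .115
```

```text
[319.5 323.5  92.   75.4] 0.81 [0.6176 0.0487 0.019 ]
[323.   78.6 113.3 126.5] 0.77 [ 0.6127 -0.1799  0.019 ]
[322.2 402.5  84.1  73.7] 0.74 [0.6155 0.1478 0.019 ]
[322.7 204.5 101.6  75. ] 0.68 [ 0.6136 -0.0746  0.019 ]
[ 0.6171 -0.1834  0.019 ]
[0.6191 0.047  0.019 ]
[0.6202 0.1512 0.019 ]
time: 7.35
eef_pos: [0.4425, -0.3094, 0.2288]
ee_rot: [-180.0, -0.0, -90.6]
force: [0.1, -0.2, 0.2]
width: 0.0856
grasp_force: 0.0
time: 7.98
eef_pos: [0.4446, -0.3074, 0.2282]
ee_rot: [180.0, 0.0, -90.5]
force: [0.2, 0.6, 0.7]
width: 0.085
grasp_force: 0.0
[281 202  87  94 911] 0.142 [ 0.4421 -0.3138  0.1421] [0.053 0.043 0.008]
t 8.03 pos [ 0.4445 -0.3075  0.2282] rot [180.    0.  -90.5] w 0.0853 gf 0.0 need [  0.5   0.5 113.2]
```

```bash
python3 -m jog '{"travel":[[1,0,40],[1,0,80],[1,0,102],[1,0,112],[1,0,112]],"twist":[0,0,0,0,0],"grip":[1,1,1,1,1]}'; python3 -m jog '{"travel":[[0,0,0],[0,0,0],[0,0,0],[0,0,0],[0,0,0]],"twist":[0,0,0,0,0],"grip":[0,0,0,0,0]}';python3 -m jog '{"travel":[[0,0,-15],[0,0,-40],[0,0,-60],[-30,0,-60],[-80,0,-60]],"twist":[0,0,0,0,0],"grip":[0,0,0,0,0]}'; python3 d.py .6135 -.182 .16
```

```text
time: 8.65
eef_pos: [0.4442, -0.3089, 0.1163]
ee_rot: [180.0, 0.0, -90.5]
force: [0.7, 0.2, 0.5]
width: 0.085
grasp_force: 0.0
time: 9.28
eef_pos: [0.4446, -0.3094, 0.1179]
ee_rot: [-179.9, -0.1, -90.6]
force: [-1.5, 0.7, 5.6]
width: 0.0523
grasp_force: 62.7
time: 9.9
eef_pos: [0.4448, -0.2286, 0.1765]
ee_rot: [180.0, 0.0, -90.7]
force: [1.1, 0.9, -3.2]
width: 0.0529
grasp_force: 63.3
t 9.9 pos [ 0.4448 -0.2286  0.1765] rot [180.    0.  -90.7] w 0.0529 gf 63.3 need [ -48.7 -168.1   16.5]
```

```bash
python3 -m jog '{"travel":[[-35,-5,0],[-46,-40,0],[-48,-85,0],[-48,-130,0],[-48,-160,0]],"twist":[0,0,0,0,0],"grip":[0,0,0,0,0]}';python3 -m jog '{"travel":[[0,-9,5],[0,-9,18],[0,-9,28],[0,-9,34],[0,-9,37]],"twist":[0,0,0,0,0],"grip":[0,0,0,0,0]}'; python3 d.py .6135 -.182 .131
```

```text
time: 10.52
eef_pos: [0.6069, -0.1821, 0.1757]
ee_rot: [179.9, 0.0, -90.5]
force: [0.9, -0.1, -1.9]
width: 0.0526
grasp_force: 64.0
time: 11.15
eef_pos: [0.614, -0.1826, 0.1392]
ee_rot: [180.0, 0.0, -90.6]
force: [0.1, -1.3, -2.2]
width: 0.0523
grasp_force: 64.0
t 11.15 pos [ 0.614  -0.1826  0.1392] rot [180.    0.  -90.6] w 0.0523 gf 64.0 need [-0.6  0.5  8.2]
```

```bash
python3 - <<'E'
from h import *
s=viewer.snapshot("wrist");save(s,"w4.png")
E
```

```text
(no output)
```

View pics/w4.png

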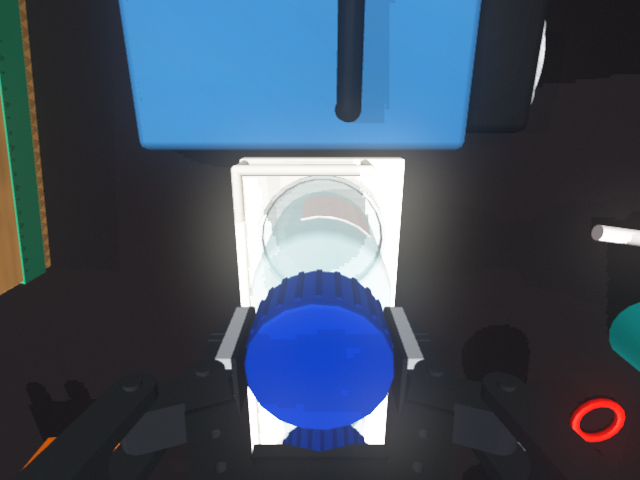

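The 250 is centred over dish4, whose rim is at about (322,232), and clear of the rail. Lowering it.

```bash
python3 -m jog '{"travel":[[0,0,3],[0,0,5],[0,0,6],[0,0,7],[0,0,7]],"twist":[0,0,0,0,0],"grip":[0,0,0,0,0]}'; python3 -m jog '{"travel":[[0,0,1],[0,0,1],[0,0,1],[0,0,1],[0,0,1]],"twist":[0,0,0,0,0],"grip":[0,0,0,0,0]}'
```

```text
time: 11.82
eef_pos: [0.6145, -0.1827, 0.133]
ee_rot: [-180.0, -0.0, -90.6]
force: [-2.6, 1.0, 2.0]
width: 0.0522
grasp_force: 64.5
time: 12.45
eef_pos: [0.6145, -0.1829, 0.1329]
ee_rot: [-179.9, -0.0, -90.6]
force: [-4.2, 0.4, 6.4]
width: 0.0527
grasp_force: 65.0
```

```bash
python3 -m jog '{"travel":[[0,0,0],[0,0,0],[0,0,0],[0,0,0],[0,0,0]],"twist":[0,0,0,0,0],"grip":[0.75,0.75,0.75,1,1]}'; python3 -m jog '{"travel":[[0,0,-20],[0,0,-60],[0,0,-95],[0,0,-95],[0,0,-95]],"twist":[0,0,0,0,0],"grip":[1,1,1,1,1]}'
python3 d.py .467 .29 .20; python3 caps.py
```

```text
time: 13.08
eef_pos: [0.6145, -0.1826, 0.1312]
ee_rot: [180.0, 0.0, -90.6]
force: [-0.8, -0.6, 0.3]
width: 0.0856
grasp_force: 0.0
time: 13.7
eef_pos: [0.6145, -0.1824, 0.2268]
ee_rot: [-180.0, 0.0, -90.6]
force: [-0.6, -0.1, -1.0]
width: 0.0855
grasp_force: 0.0
t 13.7 pos [ 0.6145 -0.1824  0.2268] rot [-180.     0.   -90.6] w 0.0855 gf 0.0 need [-471.   152.    26.9]
[278 215  91  77 841] 0.161 [ 0.6121 -0.1864  0.1601] [0.053 0.044 0.006]
```

```bash
python3 -m jog '{"travel":[[-55,18,0],[-110,36,0],[-165,53,0],[-220,71,0],[-275,89,0]],"twist":[0,0,0,0,0],"grip":[1,1,1,1,1]}'; python3 -m jog '{"travel":[[-55,18,5],[-110,36,12],[-165,53,20],[-196,63,27],[-196,63,27]],"twist":[0,0,0,0,0],"grip":[1,1,1,1,1]}'
python3 -m jog '{"travel":[[0,0,0],[0,0,0],[0,0,0],[0,0,0],[0,0,0]],"twist":[0,0,0,0,0],"grip":[1,1,1,1,1]}'
python3 caps.py;python3 d.py .467 .29 .066
```

```text
time: 14.38
eef_pos: [0.5269, 0.0947, 0.2255]
ee_rot: [179.9, -0.0, -90.6]
force: [1.2, -0.7, -0.7]
width: 0.0852
grasp_force: 0.0
time: 15.0
eef_pos: [0.4656, 0.2912, 0.1972]
ee_rot: [179.8, -0.1, -90.4]
force: [0.0, -0.2, 0.1]
width: 0.0854
grasp_force: 0.0
time: 15.62
eef_pos: [0.4671, 0.2897, 0.1994]
ee_rot: [-180.0, 0.0, -90.6]
force: [-0.5, -0.2, -0.3]
width: 0.0855
grasp_force: 0.0
[289 209  65  67 629] 0.092 [0.4665 0.2918 0.0918] [0.043 0.041 0.008]
t 15.68 pos [0.4671 0.2897 0.1994] rot [180.    0.  -90.6] w 0.0854 gf 0.0 need [-2.000e-01  1.000e-01  1.334e+02]
```

```bash
python3 -m jog '{"travel":[[-1,0,50],[-1,0,95],[-1,0,120],[-1,0,132],[-1,0,132]],"twist":[0,0,0,0,0],"grip":[1,1,1,1,1]}'; python3 -m jog '{"travel":[[0,0,0],[0,0,0],[0,0,0],[0,0,0],[0,0,0]],"twist":[0,0,0,0,0],"grip":[0,0,0,0,0]}';python3 -m jog '{"travel":[[0,0,-15],[0,0,-50],[0,0,-100],[0,0,-110],[0,0,-110]],"twist":[0,0,0,0,0],"grip":[0,0,0,0,0]}'; python3 d.py .616 .0465 .19
```

```text
time: 16.3
eef_pos: [0.467, 0.2908, 0.0672]
ee_rot: [180.0, -0.0, -90.6]
force: [0.3, -0.0, 1.0]
width: 0.0857
grasp_force: 0.0
time: 16.92
eef_pos: [0.4674, 0.2914, 0.0686]
ee_rot: [-179.9, 0.1, -90.5]
force: [-1.6, -0.4, 5.9]
width: 0.0404
grasp_force: 60.2
time: 17.55
eef_pos: [0.4671, 0.2911, 0.1779]
ee_rot: [-180.0, 0.1, -90.6]
force: [-0.5, -0.3, -0.9]
width: 0.0405
grasp_force: 60.7
t 17.55 pos [0.4671 0.2911 0.1779] rot [-1.80e+02  1.00e-01 -9.06e+01] w 0.0405 gf 60.7 need [ 243.1 -151.3  -12.4]
```

```bash
python3 -m jog '{"travel":[[50,0,0],[100,-15,0],[145,-50,0],[190,-85,0],[230,-120,0]],"twist":[0,0,0,0,0],"grip":[0,0,0,0,0]}';python3 -m jog '{"travel":[[13,-31,10],[13,-31,40],[13,-31,65],[13,-31,80],[13,-31,87]],"twist":[0,0,0,0,0],"grip":[0,0,0,0,0]}'; python3 d.py .616 .0465 .0835
python3 - <<'E'
from h import *
s=viewer.snapshot("wrist");save(s,"w5.png")
E
```

```text
time: 18.18
eef_pos: [0.5848, 0.0579, 0.1752]
ee_rot: [179.8, -0.0, -90.6]
force: [0.4, 1.3, -0.9]
width: 0.0401
grasp_force: 60.8
time: 18.8
eef_pos: [0.615, 0.0463, 0.0887]
ee_rot: [179.9, -0.0, -90.6]
force: [-1.8, -0.4, -0.3]
width: 0.0406
grasp_force: 61.1
t 18.8 pos [0.615  0.0463 0.0887] rot [179.9  -0.  -90.6] w 0.0406 gf 61.1 need [-0.2 -1.   5.2]
```

View pics/w5.png

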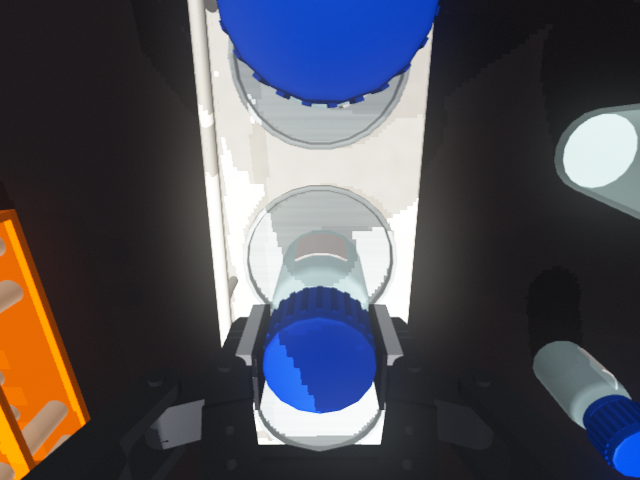

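The 50's base shows at about (320,262) in dish2, whose rim is centred at about (320,258). Good.

```bash
python3 -m jog '{"travel":[[0,0,3],[0,0,5],[0,0,6],[0,0,7],[0,0,7]],"twist":[0,0,0,0,0],"grip":[0,0,0,0,0]}'; python3 -m jog '{"travel":[[0,0,1],[0,0,1],[0,0,1],[0,0,1],[0,0,1]],"twist":[0,0,0,0,0],"grip":[0,0,0,0,0]}'
```

```text
time: 19.48
eef_pos: [0.6158, 0.0465, 0.0837]
ee_rot: [-180.0, 0.0, -90.6]
force: [-0.3, -0.0, 0.4]
width: 0.0403
grasp_force: 61.2
time: 20.1
eef_pos: [0.6159, 0.0464, 0.0836]
ee_rot: [-179.9, -0.0, -90.5]
force: [-3.0, -0.2, 4.7]
width: 0.0404
grasp_force: 61.5
```

```bash
python3 -m jog '{"travel":[[0,0,0],[0,0,0],[0,0,0],[0,0,0],[0,0,0]],"twist":[0,0,0,0,0],"grip":[0.65,0.65,0.65,1,1]}'; python3 -m jog '{"travel":[[0,0,-20],[0,0,-60],[0,0,-110],[-20,40,-110],[-50,85,-110]],"twist":[0,0,0,0,0],"grip":[1,1,1,1,1]}'
python3 d.py .448 .131 .17
```

```text
time: 20.72
eef_pos: [0.6156, 0.0465, 0.0822]
ee_rot: [180.0, 0.0, -90.6]
force: [0.4, -0.2, 0.3]
width: 0.0854
grasp_force: 0.0
time: 21.35
eef_pos: [0.5308, 0.0974, 0.1944]
ee_rot: [-179.9, 0.1, -90.7]
force: [-0.6, 1.4, 0.2]
width: 0.0853
grasp_force: 0.0
t 21.35 pos [0.5308 0.0974 0.1944] rot [-1.799e+02  1.000e-01 -9.070e+01] w 0.0853 gf 0.0 need [-32.6  83.3  24.3]
```

```bash
python3 -m jog '{"travel":[[-16,42,10],[-32,83,20],[-33,83,24],[-33,83,24],[-33,83,24]],"twist":[0,0,0,0,0],"grip":[1,1,1,1,1]}'
python3 -m jog '{"travel":[[0,0,0],[0,0,0],[0,0,0],[0,0,0],[0,0,0]],"twist":[0,0,0,0,0],"grip":[1,1,1,1,1]}'
python3 caps.py;python3 d.py .448 .131 .053
python3 - <<'E'
from h import *
s=viewer.snapshot("wrist");save(s,"w6.png")
E
```

```text
time: 21.98
eef_pos: [0.4492, 0.1308, 0.1691]
ee_rot: [-180.0, 0.0, -90.6]
force: [1.0, 0.8, -0.9]
width: 0.0856
grasp_force: 0.0
time: 22.6
eef_pos: [0.4485, 0.1311, 0.1683]
ee_rot: [180.0, 0.0, -90.6]
force: [0.1, 0.4, 0.6]
width: 0.0851
grasp_force: 0.0
[   0   78   50   84 2350] 0.11 [0.6029 0.05   0.1093] [0.021 0.04  0.006]
[295 218  56  54 322] 0.077 [0.4466 0.1267 0.0758] [0.035 0.026 0.005]
t 22.65 pos [0.4485 0.1311 0.1683] rot [180.    0.  -90.6] w 0.0852 gf 0.0 need [1.000e-01 5.000e-01 1.153e+02]
```

View pics/w6.png

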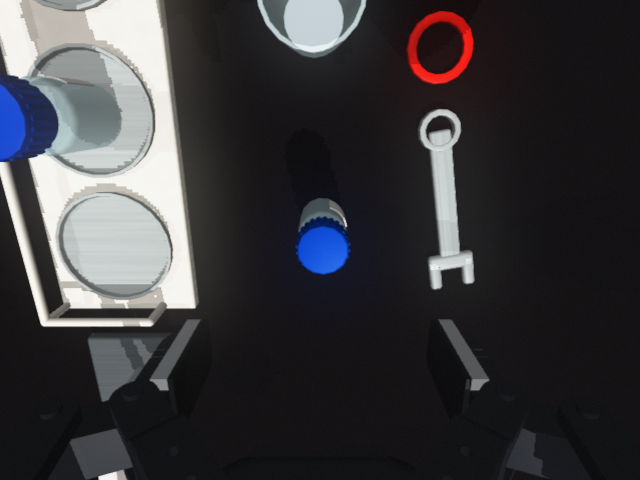

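Bottle_25's cap is at (323,246), centred between the fingers. The beaker, at (310,20), is well clear. Picking it up.

```bash
python3 -m jog '{"travel":[[0,0,45],[0,0,85],[0,0,105],[0,0,115],[0,0,115]],"twist":[0,0,0,0,0],"grip":[1,1,1,1,1]}'; python3 -m jog '{"travel":[[0,0,0],[0,0,0],[0,0,0],[0,0,0],[0,0,0]],"twist":[0,0,0,0,0],"grip":[0,0,0,0,0]}';python3 -m jog '{"travel":[[0,0,-15],[0,0,-50],[0,0,-90],[0,0,-90],[0,0,-90]],"twist":[0,0,0,0,0],"grip":[0,0,0,0,0]}'; python3 d.py .616 .1485 .07
```

```text
time: 23.32
eef_pos: [0.4484, 0.131, 0.0533]
ee_rot: [180.0, -0.0, -90.6]
force: [0.3, 0.7, -0.2]
width: 0.0855
grasp_force: 0.0
time: 23.95
eef_pos: [0.4488, 0.1312, 0.0541]
ee_rot: [-179.9, 0.0, -90.6]
force: [-2.2, 0.7, 5.9]
width: 0.0324
grasp_force: 59.5
time: 24.58
eef_pos: [0.4481, 0.1311, 0.1429]
ee_rot: [179.9, 0.0, -90.6]
force: [0.4, -0.8, -0.7]
width: 0.0321
grasp_force: 59.6
t 24.57 pos [0.4481 0.1311 0.1429] rot [179.9   0.  -90.6] w 0.0321 gf 59.6 need [ -19.  -167.8   72.8]
```

```bash
python3 -m jog '{"travel":[[-4,-45,0],[-10,-90,0],[-16,-135,0],[-19,-160,0],[-19,-168,0]],"twist":[0,0,0,0,0],"grip":[0,0,0,0,0]}';python3 -m jog '{"travel":[[0,0,20],[0,0,40],[0,0,55],[0,0,64],[0,0,67]],"twist":[0,0,0,0,0],"grip":[0,0,0,0,0]}'; python3 d.py .616 .1485 .069
python3 - <<'E'
from h import *
s=viewer.snapshot("wrist");save(s,"w7.png")
E
```

```text
time: 25.2
eef_pos: [0.6167, 0.148, 0.1406]
ee_rot: [179.8, -0.1, -90.6]
force: [-0.4, 0.8, -0.6]
width: 0.0321
grasp_force: 59.8
time: 25.82
eef_pos: [0.6164, 0.1484, 0.0758]
ee_rot: [180.0, -0.0, -90.5]
force: [1.1, 0.2, -0.4]
width: 0.0324
grasp_force: 59.8
t 25.82 pos [0.6164 0.1484 0.0758] rot [180.   -0.  -90.5] w 0.0324 gf 59.8 need [-0.1  0.4  6.8]
```

View pics/w7.png

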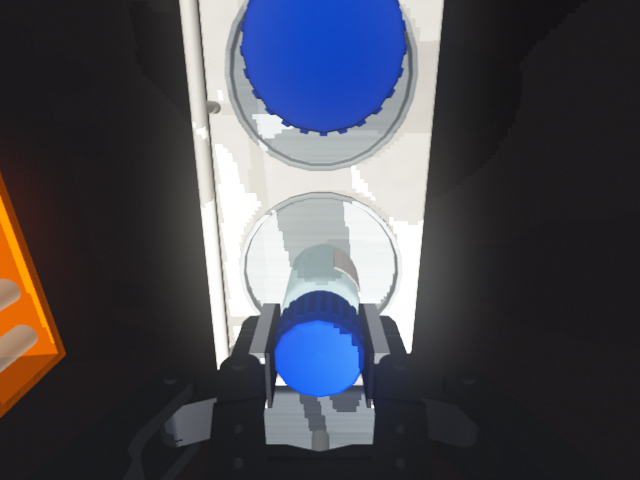

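The 25 is over dish1: its base is at about (320,275), the rim is about 245–398 wide and centred near (321,268).

```bash
python3 -m jog '{"travel":[[0,0,3],[0,0,5],[0,0,6],[0,0,7],[0,0,7]],"twist":[0,0,0,0,0],"grip":[0,0,0,0,0]}'; python3 -m jog '{"travel":[[0,0,1],[0,0,1],[0,0,1],[0,0,1],[0,0,1]],"twist":[0,0,0,0,0],"grip":[0,0,0,0,0]}'
```

```text
time: 26.5
eef_pos: [0.6167, 0.1484, 0.0693]
ee_rot: [180.0, 0.0, -90.6]
force: [-0.5, -0.1, -0.8]
width: 0.032
grasp_force: 59.8
time: 27.12
eef_pos: [0.6168, 0.1485, 0.0691]
ee_rot: [-180.0, 0.0, -90.5]
force: [-3.4, -0.2, 5.4]
width: 0.0324
grasp_force: 60.4
```

```bash
python3 -m jog '{"travel":[[0,0,0],[0,0,0],[0,0,0],[0,0,0],[0,0,0]],"twist":[0,0,0,0,0],"grip":[0.6,0.6,0.6,1,1]}'; python3 -m jog '{"travel":[[0,0,-20],[0,0,-60],[0,0,-120],[0,40,-150],[0,95,-150]],"twist":[0,0,0,0,0],"grip":[1,1,1,1,1]}'; python3 -m jog '{"travel":[[0,50,0],[0,100,0],[0,120,0],[0,120,0],[0,120,0]],"twist":[0,0,0,0,0],"grip":[1,1,1,1,1]}'
python3 - <<'E'
from h import *
for n in ["top","side"]:
    s=viewer.snapshot(n);save(s,n+"9.png")
    P=cloud(s);hsv=cv2.cvtColor(s["img"],cv2.COLOR_RGB2HSV)
    m=cv2.inRange(hsv,(112,150,80),(128,255,255))
    k,l,st,c=cv2.connectedComponentsWithStats(m)
    for i in range(1,k):
        if st[i,4]>80:
            Q=P[l==i];z=np.percentile(Q[:,2],80);T=Q[abs(Q[:,2]-z)<.006];print(st[i],z.round(3),((T.min(0)+T.max(0))/2).round(4))
a=cv2.imread("pics/top9.png")[130:330,130:530];b=cv2.imread("pics/side9.png")[110:410,180:480]
cv2.imwrite("pics/fin.png",np.hstack([cv2.copyMakeBorder(a,0,100,0,0,cv2.BORDER_CONSTANT),b]))
E
```

```text
time: 27.75
eef_pos: [0.6166, 0.1484, 0.0682]
ee_rot: [180.0, 0.0, -90.6]
force: [0.6, 0.3, -0.0]
width: 0.0846
grasp_force: 0.0
time: 28.38
eef_pos: [0.5223, 0.1495, 0.2231]
ee_rot: [-179.7, 0.2, -90.6]
force: [0.5, 0.4, 0.6]
width: 0.0853
grasp_force: 0.0
time: 29.0
eef_pos: [0.4021, 0.1506, 0.2192]
ee_rot: [-179.9, 0.0, -90.6]
force: [-0.4, -0.6, -0.9]
width: 0.0853
grasp_force: 0.0
[373 170  27  28 590] 0.164 [ 0.6116 -0.181   0.1628]
[316 175  26  26 509] 0.13 [ 0.6119 -0.0681  0.1287]
[263 179  20  19 287] 0.113 [0.6145 0.0472 0.1116]
[218 183  16  15 179] 0.096 [0.6142 0.1471 0.0957]
[258 183  23  23 211] 0.128 [ 0.6115 -0.0637  0.1276]
[246 224  19  20 278] 0.114 [0.6132 0.052  0.1125]
[235 265  15  17 203] 0.097 [0.6126 0.1531 0.0957]
```

View pics/fin.png

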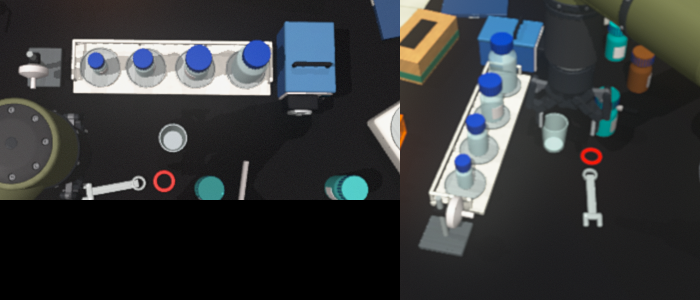

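All four bottles stand upright in their dishes, in the right order, with caps at crop pixels (96,61), (143,57), (197,57) and (256,48). The beaker at (172,137) has not moved. Handing in.

```bash
python3 -c "
from plant import ticket
print(ticket.finish_job())"
```

```text
the job is handed in; nothing more can be done
None
```

The job is handed in after about 29 s on the robot's clock: in the final camera check all four bottles stood upright in the middle of their dishes, running 25, 50, 100, 250 mL from the air filter to the pump, with the beaker left where it was.

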